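Load a seed canister into the dry box through its spring flaps

ROBOT

A 6-joint arm with a two-finger parallel gripper is mounted at the origin on the work surface; the furniture and walls round the work are solid. World frame = base frame: x ahead of the robot, y to its left, z up, the work surface at z = 0. Lengths are in m, angles in rad, forces in N, time in s.
With the tool pointing down it reaches from about 0.4 to 0.925 m from the base axis. Payload 12.5 kg.
Tool frame: the origin (TCP) lies midway between the tips of the shut fingers; the grasp point (between the pads) lies manip.grasp_offset behind it (manip.grasp_offset is the distance from the TCP to the grasp point, in m); x points along the fingers, y is the direction in which the jaws open and shut, and the axes are right-handed (so a half turn about x gives the same grasp; the last joint's range is limited). The gripper opens to 95 mm and grips with 3 to 60 N. Pads are 20 mm wide; open, the fingers measure 119 mm over their backs; the gripper's body (75 mm by 180 mm) begins 59 mm behind the grasp point.
Start: joints at [-1.239, 0.491, 1.559, -0, 1.092, -0.106], TCP at [0.265, -0.566, 0.215] pointing down, gripper open.
Joint ranges: [-3.1, 3.1], [-0.84, 2.19], [0.05, 2.79], [-1.13, 4.28], [0.06, 2.93], [-2.69, 2.69]. Speed limits (rad/s): [2.22, 2.22, 2.79, 3.14, 3.14, 3.14].

INTERFACE

Orientations are given as a 3x3 rotation matrix whose columns are the frame's x, y, z axes.
In Python, from bench import monitor, optics, manip gives the robot as it stands.
- The arm moves only by the tool play_rows, never from a script. Its argument "motion" is a list that holds one entry, the list of rows, each a list of 7 numbers: the closure, from 0 (fully open) to 1 (shut), then the shift along the tool's x, y, z in mm, then the turn, a rotation vector about the tool's x, y, z in rad. A call has 1 to 5 rows; each row shifts and turns the commanded pose from where the row before left it, along the tool's axes as they then stand; what a row does not reach is not made up. A row lasts 1/8 s, in which the tool goes at most 62.5 mm and 10.7 degrees, less where a joint would pass 70% of its speed; a pose out of reach is approached as far as the arm can. A call is refused whole if a number of a shift passes 62.5 or a number of a turn 0.188, either way. A call with a gripper value outside its range is refused whole. The fingers move at their own pace and stop on an object; "squeeze" is the grip in N (left out, the last holds). Time passes only in rows, so rows that do not move let the fingers close. It gives the time, the measured TCP pose, the force and the opening at its end, in the units of the state.
- monitor.get_obs(): the state, without advancing time (a new reading comes with each control period).
- optics.get_image(name): name is "side" or "top"; returns a dict with "img" (400x640x3 uint8, red, green, blue), "fx", "fy", "cx", "cy" (pixels), "position" and "orientation" of the camera in the world. Camera axes: x right, y up, looking along -z (the intrinsics and any distortion apply to the point x, -y, -z); pixel columns grow to the right and rows downward; lengths in m; the calibration is good to about 2 mm. A picture is of the moment at which its call begins. There is no depth.
- manip.sign_off(): hands the job in, once; it reports no verdict.
Trained networks look in a picture, given as the dict that the camera call returned (one of the last four; its "shot" number tells which), for a name from the list of things; names that differ only in an ending like _2 or _b are one class to them, and where a whole thing is asked for, a point or a joint stands for the part that bears it (a point fixed in the world has none). Each returns a list of dicts, best first, with "confidence" (0 to 1); they miss things now and then, are a little off and sometimes report something else, mostly with a low value. They report only what shows in the picture. A call takes as long as a camera call. They do not tell look-alikes from the thing itself.
- optics.outline_of(name, picture): "mask" (400x640 bool, what is visible of it) and "centre" ([column, row] in pixels, amid what is visible of it).
The state is a dict: "time": time; "joint_positions": joint angles; "joint_vel": joint speeds; "joint_efforts": joint torques, N m; "position": TCP position; "tool_rot": TCP orientation; "wrist_force": force on the tool from outside, world axes, zero at the start; "torque": the same for the moment, N m; "width": finger opening in m.
Only numpy, scipy, OpenCV 4.12 (cv2) and the standard library are available. Lean on these libraries where they do the work, as an engineer would, in place of code of your own. Each camera call takes 0.05 s, during which the arm holds its last target.

TASK

Put the sealed film canister into the grey dry box: push it upright down through the twin spring flaps in the top, and press it home in the clip holder underneath until it goes solid, without forcing it (never press it harder than 15 N). Then let go and draw straight out so that both flaps swing shut over it; leave the other things on the table as they are.

Things in the scene. Friction and masses are not known exactly. Their poses are not given: they have to be found in the camera images.
- canister: The film canister with the sample, upright on the table: black body 31 mm across, grey cap 34.4 mm across and 7 mm high, 51 mm high in all, about 22 g (the mass varies). Origin: centre of its base; z is its axis, up.
- dry_box: Grey sheet-metal dry box, fixed, 124 (x) by 172 (y) by 100 mm high, round dial and round black cap on its front (-x side). Origin: centre of its underside, on the table; z up. Its flat top of 3 mm sheet has one port, 45 (x) by 122 mm (y), in the middle, shut by two flaps that meet on the centre line. A cup-shaped holder stands unseen straight below the port's middle.
- port (a point): Centre of the port, level with the box's top, 100 mm above the table; axes as the box's: x across the flaps, y along their hinges. Only along y is there room for fingers beside the canister. The holder's hard floor lies 75 to 90 mm below this point: a screw sets it, so it must be felt. Its bore is 36.4 mm wide for 8 mm above the floor, then flares to 47 mm at 18 mm.
- flap_near (a joint): Hinge of the flap on the front (-x) side: an aluminium leaf 22 by 120 mm, 1.6 mm thick, hinged at the port's long edge, swinging down into the box. 0 shut, level with the top; 1.56 rad hanging down. A weak spring shuts it; pushing both flaps open with the canister takes about 2 to 8 N in all. It shuts only if the canister is low enough.
- flap_far (a joint): The same for the flap on the back (+x) side.
- clip_near (a joint): Front sprung jaw at the holder's floor, m: 0 when empty, about 0.0018 with the canister's foot home between the two jaws. They yield to a downward push of about 2 to 6 N in the last 6 mm above the floor; then the canister stands on the floor and the force climbs steeply. Pressing slowly until 9 to 12 N is felt makes sure.
- clip_far (a joint): The same for the jaw on the back side.
- tag_jar: Bystander: clear jar with a red lid, 65 mm across, 99 mm high, standing. Origin: centre of its base.
- lens: Bystander: black hand lens, 62 by 146 by 12 mm, lying. Origin: centre of its underside.
- field_brush: Bystander: brush with a wooden handle, 46 by 203 by 17 mm, lying. Origin: centre of its underside.
- sherd_a: Bystander: pot sherd, 70 by 47 by 14 mm. Origin: centre of its underside.
- stone: Bystander: dark stone, 66 by 90 by 36 mm. Origin: centre of its underside.
- marker: Bystander: marker pen, 17 by 135 by 16 mm, lying. Origin: centre of its underside.
Things that resemble listed ones, but are neither listed nor needed, are in the scene too. Leave any yellow look-alike of the canister alone.

How it is judged:
On the way, in this order (a step that is already met when the one before it is completed fails the run):
1. the canister, held in the fingers, stands between the two flaps and holds both open (value of joint each of flap_near, flap_far above 0.6 rad and contact force between the fingers and canister above 1 N and z of canister in the frame of port below -0.02 m and horizontal distance between canister and port below 0.012 m), for 0.1 s.
2. the canister is pressed home by the fingers: its foot has spread the clip, with more than 6 N (value of joint any of clip_near, clip_far above 0.0014 m and contact force between the fingers and canister above 1 N and contact force between canister and dry_box above 6 N), for 0.05 s.
At the end, for the whole second after the job is handed in: The canister stands upright (within 0.1 rad) at rest in the holder, within 4 mm of the port's centre line, its foot between the clip's jaws (both spread more than 0.8 mm), and both flaps are shut (within 0.06 rad) (value of joint each of clip_near, clip_far above 0.0008 m and angle between canister's own z axis and vertical below 0.1 rad and horizontal distance between canister and port below 0.004 m and value of joint each of flap_near, flap_far below 0.06 rad and linear speed of canister below 0.01 m/s); the robot touches nothing.
It fails at once if the canister was pressed against the box or its holder with more than 24 N (jaws and floor together) (contact force between canister and dry_box above 24 N).
It fails at once if the robot pressed on the box or its flaps with more than 30 N (contact force between the arm and dry_box above 30 N).
It fails at once if the fingers pressed on the box or its flaps with more than 30 N (contact force between the fingers and dry_box above 30 N).
It fails at once if a bystander was moved by more than 2 cm (distance of any of tag_jar, lens, field_brush, sherd_a, stone, marker from where it was at the start of the episode above 0.02 m).
It also fails if it takes over 45 s, if anything falls off the work surface, if the arm or the gripper's body presses on something with over 40 N, if the wrist force passes 120 N, or if a joint passes its speed limit or range.

## Working session

There is one attempt and no reset: what is moved stays moved. The work goes in short steps, Python scripts to look and compute and a tool call to move; the robot and the scene stay as the last step left them, time stands still between calls to the robot, and variables do not carry over. Pictures are saved under pics/ and viewed, and the job is handed in when it is done.

Besides the shell and the picture viewer there is one more tool, called after "Call:" as name(argument=value, ...) on one line, values as JSON. play_rows: Moves the arm, as the interface text tells. Its arguments: {"type":"object","properties":{"motion":{"type":"array"},"squeeze":{"type":"number"}},"required":["motion"]}

```bash
ls; mkdir -p pics
cat > look.py <<'E'
from bench import monitor, optics, manip
import cv2, numpy as np
E
python3 - <<'E'
from look import *
o=monitor.get_obs()
for k,v in o.items(): print(k,np.round(v,4).tolist())
print(manip.grasp_offset)
for n in ("side","top"):
    p=optics.get_image(n); cv2.imwrite(f"pics/{n}0.png",p["img"][:,:,::-1])
    print(n,{k:np.round(v,4).tolist() for k,v in p.items() if k not in("img",) and not isinstance(v,str)})
    for t in ("canister","dry_box"):
        for r in optics.outline_of(t,p): 
            m=r["mask"]; ys,xs=np.nonzero(m); print(t,r["confidence"],r["centre"],xs.min(),xs.max(),ys.min(),ys.max())
E
```

```text
pics
time 0.0
joint_positions [-1.2385, 0.4916, 1.5595, 0.0, 1.0917, -0.1056]
joint_vel [0.0002, 0.0006, 0.0007, -0.0008, 0.0006, 0.0013]
joint_efforts [-0.0007, -61.2646, -25.8192, 0.0692, 0.0482, -0.0001]
position [0.2649, -0.5658, 0.2141]
tool_rot [[-0.0004, 0.424, -0.9057], [0.0011, -0.9056, -0.424], [-1.0, -0.0011, -0.0001]]
wrist_force [-0.5808, 0.0694, -0.9653]
torque [-0.0053, 0.0444, -0.0048]
width 0.0949
0.0188
side {'fx': 382.612, 'fy': 382.612, 'cx': 316.7625, 'cy': 198.4619, 'position': [0.4468, 0.9439, 0.7765], 'orientation': [[-0.9945, 0.0621, -0.0843], [-0.1046, -0.5714, 0.814], [0.0024, 0.8183, 0.5748]], 'shot': 1}
canister 0.82 [300.4, 300.8] 292 307 289 311
canister 0.68 [318.8, 276.4] 313 324 267 287
dry_box 0.94 [323.8, 195.5] 298 348 167 223
top {'fx': 515.4509, 'fy': 515.4509, 'cx': 314.8098, 'cy': 200.6716, 'position': [0.2203, 0.0196, 1.8776], 'orientation': [[0.0166, 0.9838, -0.1784], [-0.9999, 0.0156, -0.007], [-0.0041, 0.1785, 0.9839]], 'shot': 2}
canister 0.64 [235.3, 198.3] 230 239 195 205
canister 0.51 [257.4, 211.3] 251 261 206 216
dry_box 0.71 [355.2, 202.1] 325 381 178 229
dry_box 0.53 [312.5, 159.1] 307 323 149 172
```

Run:
```python
import cv2
a=cv2.imread("pics/side0.png"); b=cv2.imread("pics/top0.png")
cv2.imwrite("pics/side0c.png",cv2.resize(a[130:330,220:420],None,fx=3,fy=3,interpolation=cv2.INTER_CUBIC))
cv2.imwrite("pics/top0c.png",cv2.resize(b[120:270,200:400],None,fx=4,fy=4,interpolation=cv2.INTER_CUBIC))
```

```text
(no output)
```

View pics/side0.png

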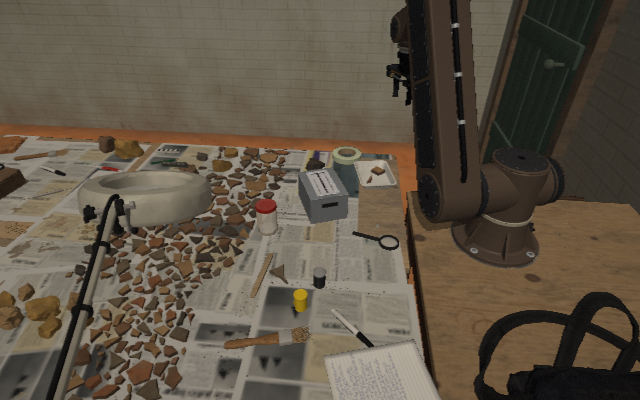

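View pics/top0.png

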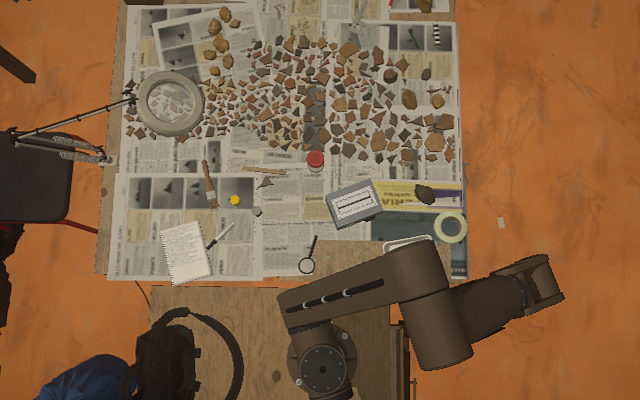

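View pics/side0c.png

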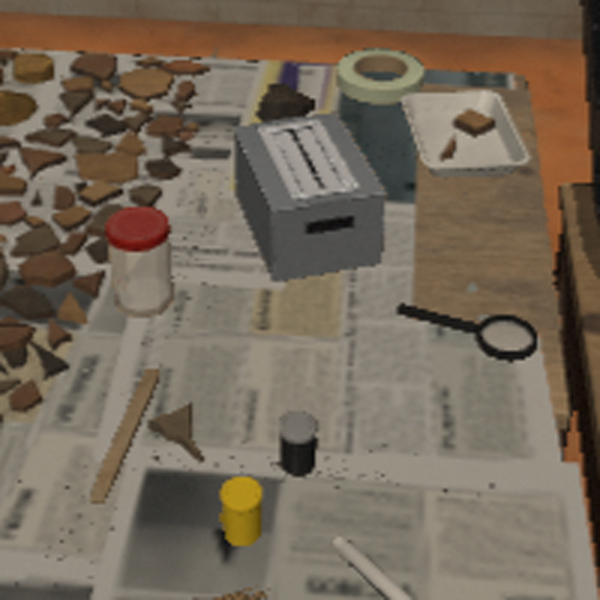

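View pics/top0c.png

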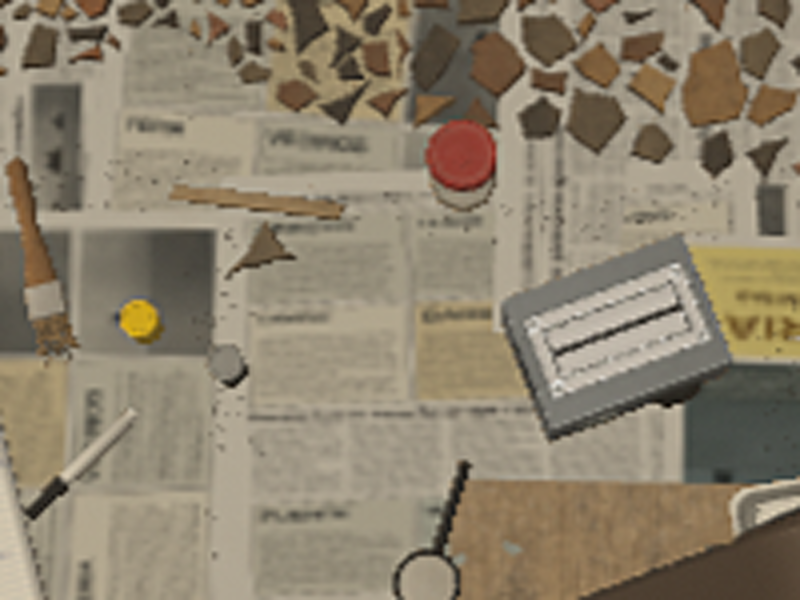

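```bash
cat >> look.py <<'E'
from scipy.optimize import minimize
def proj(p,P):
    q=(np.asarray(P)-p["position"])@np.array(p["orientation"])
    return np.c_[p["cx"]+p["fx"]*q[:,0]/-q[:,2], p["cy"]-p["fy"]*q[:,1]/-q[:,2]]
def ray_z(p,uv,z):
    d=np.array(p["orientation"])@np.array([(uv[0]-p["cx"])/p["fx"],-(uv[1]-p["cy"])/p["fy"],-1])
    c=np.array(p["position"]); return c+d*(z-c[2])/d[2]
S=8
def sil(p,P):
    h=cv2.convexHull((proj(p,P)*1).astype(np.float32))[:,0]
    im=np.zeros((400*2,640*2),np.uint8)
    h2=(h+0.5)*2-0.5
    cv2.fillConvexPoly(im,np.round(h2*256).astype(np.int32),255,cv2.LINE_AA,8)
    return cv2.resize(im,(640,400),interpolation=cv2.INTER_AREA)/255.
def cyl(x,y,h=(0,.044,.044,.051),r=(.0155,.0155,.0172,.0172)):
    a=np.linspace(0,2*np.pi,40,endpoint=False)
    return np.concatenate([np.c_[x+R*np.cos(a),y+R*np.sin(a),0*a+H] for H,R in zip(h,r)])
def box(x,y,w):
    c,s=np.cos(w),np.sin(w)
    return np.array([[x+c*a-s*b,y+s*a+c*b,z] for a in(-.062,.062) for b in(-.086,.086) for z in(0,.1)])
E
cat > fit.py <<'E'
from look import *
R={}
for n in ("side","top"):
    p=optics.get_image(n); g=p["img"]
    cs=optics.outline_of("canister",p); b=optics.outline_of("dry_box",p)[0]["mask"]
    for r in cs:
        if g[r["mask"]].astype(float).std(1).mean()<15: c=r["mask"];print(n,r["centre"],r["confidence"])
    R[n]=(p,c,b)
def fit(f,k,x0,views,sc):
    def cost(x): return sum(np.abs(sil(R[n][0],f(*x))-R[n][k]).sum()/R[n][k].sum() for n in views)
    best=None
    r=minimize(cost,x0,method="Nelder-Mead",options=dict(initial_simplex=np.vstack([x0]+[np.array(x0)+np.eye(len(x0))[i]*sc[i] for i in range(len(x0))]),xatol=1e-5,fatol=1e-5,maxiter=600))
    return r.x,r.fun
p,c,b=R["top"]
ys,xs=np.nonzero(c); x0=ray_z(p,(xs.mean(),ys.mean()),.03)[:2]
ys,xs=np.nonzero(b); b0=ray_z(p,(xs.mean(),ys.mean()),.08)[:2]
for v in (("side",),("top",),("side","top")):
    print(v,"can",*fit(cyl,1,x0,v,[.01,.01]),"box",*fit(box,2,[*b0,.35],v,[.02,.02,.1]))
E
python3 fit.py
```

```text
side [318.9, 277.8] 0.67
top [257.6, 211.0] 0.53
('side',) can [0.51349659 0.2410524 ] 0.10537285780453914 box [ 0.54105046 -0.1142313   0.35825322] 0.07536736790388138
('top',) can [0.51540365 0.24527543] 0.4149579831932773 box [ 0.54027945 -0.10355801  0.36942221] 0.038059834651757565
('side', 'top') can [0.5135007  0.24320191] 0.5298639140695649 box [ 0.54003787 -0.10431443  0.36256007] 0.13443202124978226
```

```bash
cat > ov.py <<'E'
from look import *
import sys
bx=[.5402,-.1035,.366]; cn=[.5145,.2445]
def loc(b,pts):
    c,s=np.cos(b[2]),np.sin(b[2]); return np.array([[b[0]+c*x-s*y,b[1]+s*x+c*y,z] for x,y,z in pts])
tag=sys.argv[1]
for n,(u0,u1,v0,v1),k in (("side",(280,360,160,300),4.2),("top",(245,390,170,240),5.5)):
    p=optics.get_image(n); k=int(k*100)/100
    im=cv2.resize(p["img"][v0:v1,u0:u1,::-1],None,fx=k,fy=k,interpolation=cv2.INTER_CUBIC)
    T=lambda P:np.round(((proj(p,P)-[u0,v0]+.5)*k-.5)*16).astype(np.int32)
    def poly(P,col): cv2.polylines(im,[T(P)],True,col,1,cv2.LINE_AA,4)
    B=lambda hx,hy,z:loc(bx,[(-hx,-hy,z),(hx,-hy,z),(hx,hy,z),(-hx,hy,z)])
    poly(B(.062,.086,.1),(0,0,255)); poly(B(.062,.086,0),(0,255,0)); poly(B(.0225,.061,.1),(255,255,0)); poly(B(.0,.061,.1),(255,0,255))
    C=cyl(*cn)
    for i in(0,3): poly(C[i*40:i*40+40],(0,0,255))
    cv2.imwrite(f"pics/{n}_{tag}.png",im)
E
python3 ov.py a
```

```text
(no output)
```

View pics/side_a.png

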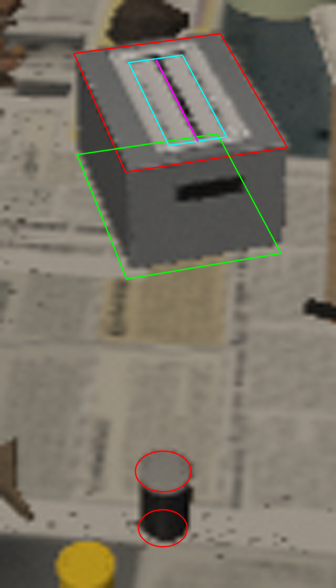

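View pics/top_a.png

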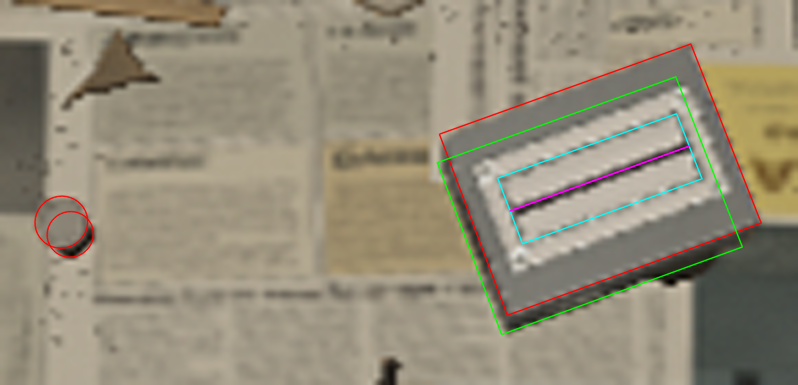

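Run:
```python
import cv2
a=cv2.imread("pics/side0.png"); b=cv2.imread("pics/top0.png")
import numpy as np
def z(im,u0,u1,v0,v1,k,f):
    o=cv2.resize(im[v0:v1,u0:u1],None,fx=k,fy=k,interpolation=cv2.INTER_NEAREST)
    for u in range(u0,u1,10): cv2.putText(o,str(u),((u-u0)*k,8),0,.3,(0,0,255)); cv2.line(o,((u-u0)*k,10),((u-u0)*k,16),(0,0,255))
    for v in range(v0,v1,10): cv2.putText(o,str(v),(0,(v-v0)*k+4),0,.3,(0,0,255))
    cv2.imwrite(f,o)
z(a,290,360,160,225,9,"pics/s_z.png"); z(b,320,390,170,236,9,"pics/t_z.png")
```

```text
(no output)
```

View pics/s_z.png

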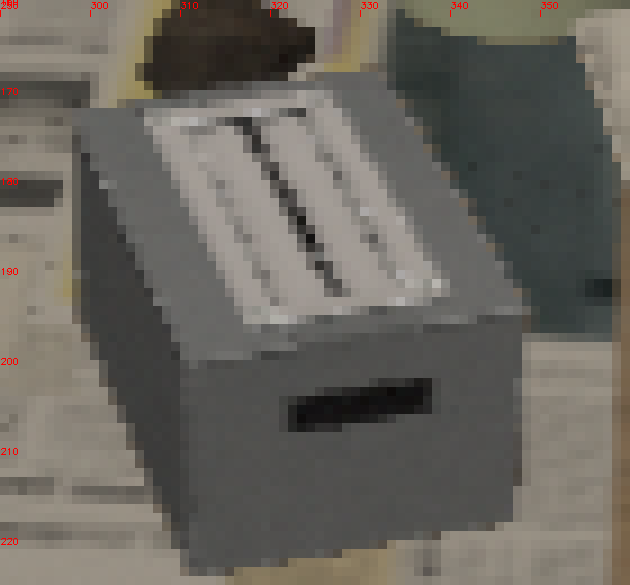

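View pics/t_z.png

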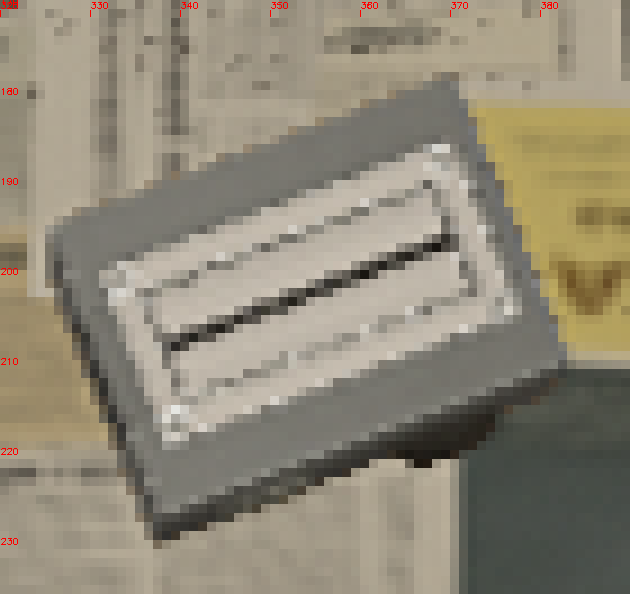

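```bash
cat > pf.py <<'E'
from look import *
from scipy.optimize import least_squares
P={n:optics.get_image(n) for n in("side","top")}
def loc(b,pts):
    c,s=np.cos(b[2]),np.sin(b[2]); return np.array([[b[0]+c*x-s*y,b[1]+s*x+c*y,z] for x,y,z in pts])
ob={"top":[((-.062,.086,.1),(337,227.5)),((.062,.086,.1),(325.5,195)),((.062,-.086,.1),(370.5,178)),((-.062,-.086,.1),(382.5,210)),((0,.06,.1),(338.3,208.3)),((0,-.06,.1),(369.8,196.2)),((-.062,.086,0),(337,230))],
"side":[((.062,.086,.1),(310.2,200)),((-.062,.086,.1),(348.5,194.5)),((-.062,-.086,.1),(331.5,168)),((.062,-.086,.1),(298.5,172)),((0,.06,.1),(328,192.2)),((0,-.06,.1),(316.8,172.8)),((.062,.086,0),(311,223.5)),((-.062,.086,0),(347.5,218))]}
for off in(0,.5):
  for v in(("top",),("side",),("top","side")):
    f=lambda b:np.concatenate([(proj(P[n],loc(b,[o[0] for o in ob[n]]))-[np.array(o[1])-off for o in ob[n]]).ravel() for n in v])
    r=least_squares(f,[.54,-.1,.36]); print(off,v,r.x.round(4),r.cost.round(2)); 
    if len(v)==1: print(r.fun.reshape(-1,2).round(1).tolist())
E
python3 pf.py
```

```text
0 ('top',) [ 0.539  -0.1053  0.3744] 1.59
[[0.5, -0.2], [-0.7, -0.5], [-0.1, -0.3], [1.0, 0.1], [-0.2, -0.1], [0.2, 0.2], [-0.6, 0.8]]
0 ('side',) [ 0.5383 -0.1085  0.3775] 3.88
[[0.4, -0.3], [0.3, -0.9], [0.8, -1.2], [-0.8, -0.4], [-0.5, -0.1], [0.4, 0.2], [-0.2, 1.6], [-0.2, 0.7]]
0 ('top', 'side') [ 0.5385 -0.1062  0.3763] 6.57
0.5 ('top',) [ 0.5408 -0.1035  0.3743] 1.58
[[0.4, -0.2], [-0.7, -0.5], [-0.1, -0.3], [1.0, 0.1], [-0.2, -0.1], [0.2, 0.2], [-0.6, 0.8]]
0.5 ('side',) [ 0.5401 -0.1112  0.3783] 3.64
[[0.4, -0.4], [0.3, -0.9], [0.8, -1.2], [-0.8, -0.3], [-0.5, -0.2], [0.4, 0.2], [-0.2, 1.5], [-0.3, 0.7]]
0.5 ('top', 'side') [ 0.5402 -0.1058  0.3765] 10.51
```

Call:
play_rows(motion=[[[0, 0, -36, -50, 0.062, 0, 0], [0, 0, -36, -50, 0, 0, 0], [0, 0, -36, -50, 0, 0, 0], [0, 0, -36, -50, 0, 0, 0], [0, 0, -36, -50, 0, 0, 0]]], squeeze=40)

```text
time: 1.42
position: [0.4291, -0.3032, 0.2149]
tool_rot: [[0.001, 0.367, -0.93], [-0.0, -0.93, -0.367], [-1.0, 0.001, -0.0]]
wrist_force: [-0.4, 0.0, 0.0]
width: 0.0955
```

Call:
play_rows(motion=[[[0, 0, -36, -50, 0, 0, 0], [0, 0, -36, -50, 0, 0, 0], [0, 0, -50, -22, 0, 0, 0], [0, 0, -50, -22, 0, 0, 0], [0, 0, -50, -22, 0, 0, 0]]])

```text
time: 2.05
position: [0.5011, -0.0357, 0.2148]
tool_rot: [[0.0, 0.367, -0.93], [-0.0, -0.93, -0.367], [-1.0, 0.0, -0.0]]
wrist_force: [1.0, -0.5, 0.6]
width: 0.095
```

Call:
play_rows(motion=[[[0, 0, -50, -22, 0, 0, 0], [0, 0, -50, -22, 0, 0, 0], [0, 0, -50, -22, 0, 0, 0], [0, 0, 0, 0, 0, 0, 0]]])

```text
time: 2.55
position: [0.5072, 0.1292, 0.2146]
tool_rot: [[0.0, 0.371, -0.929], [0.0, -0.929, -0.371], [-1.0, -0.0, -0.0]]
wrist_force: [0.5, -1.2, 0.2]
width: 0.0952
```

Call:
play_rows(motion=[[[0, 0, -51, -24, 0, 0, 0], [0, 0, -52, -24, 0, 0, 0], [0, 50, 0, 0, 0, 0, 0], [0, 50, 0, 0, 0, 0, 0], [0, 0, 0, 0, 0, 0, 0]]])

```text
time: 3.18
position: [0.5131, 0.2384, 0.1121]
tool_rot: [[-0.006, 0.366, -0.93], [-0.002, -0.93, -0.366], [-1.0, -0.0, 0.006]]
wrist_force: [-0.3, -0.3, 0.7]
width: 0.0947
```

```bash
cat > z.py <<'E'
from look import *
import sys
def zoom(p,u0,u1,v0,v1,k,f,pts=()):
    o=cv2.resize(p["img"][v0:v1,u0:u1,::-1],None,fx=k,fy=k,interpolation=cv2.INTER_NEAREST)
    for u in range(u0,u1,10): cv2.putText(o,str(u),((u-u0)*k,8),0,.3,(0,0,255)); cv2.line(o,((u-u0)*k,10),((u-u0)*k,16),(0,0,255))
    for v in range(v0,v1,10): cv2.putText(o,str(v),(0,(v-v0)*k+4),0,.3,(0,0,255))
    for q,c in pts: 
        uv=proj(p,[q])[0]; cv2.drawMarker(o,(int((uv[0]-u0)*k),int((uv[1]-v0)*k)),c,0,9,1)
    cv2.imwrite(f,o)
E
python3 - <<'E'
from z import *
o=monitor.get_obs(); t=np.array(o["position"]); R=np.array(o["tool_rot"]); print(t.round(4),o["width"])
h=o["width"]/2
C=[.5137,.2425]
pts=[(t,(0,0,255)),(t+h*R[:,1],(0,255,0)),(t-h*R[:,1],(0,255,0)),((*C,.051),(255,0,255)),((*C,0),(255,0,255))]
for n in("side","top"):
    p=optics.get_image(n); uv=proj(p,[(*C,.05)])[0].astype(int)
    zoom(p,uv[0]-35,uv[0]+35,uv[1]-40,uv[1]+25,9,f"pics/{n}_b.png",pts)
E
```

```text
[0.5131 0.2384 0.1121] 0.09472418920162116
```

View pics/side_b.png

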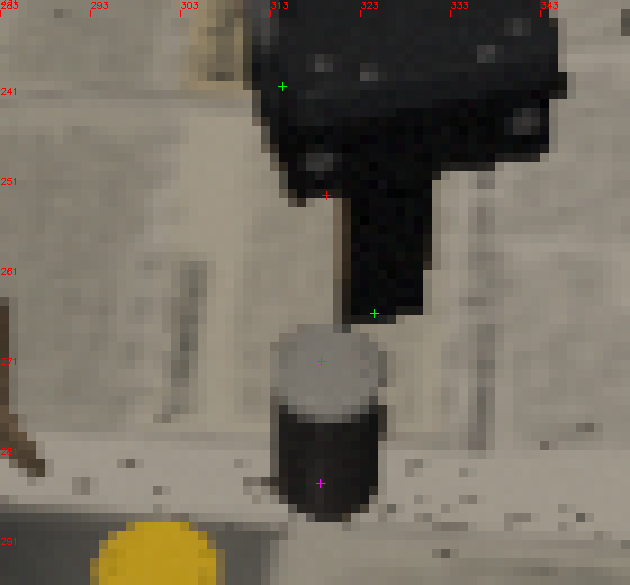

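View pics/top_b.png

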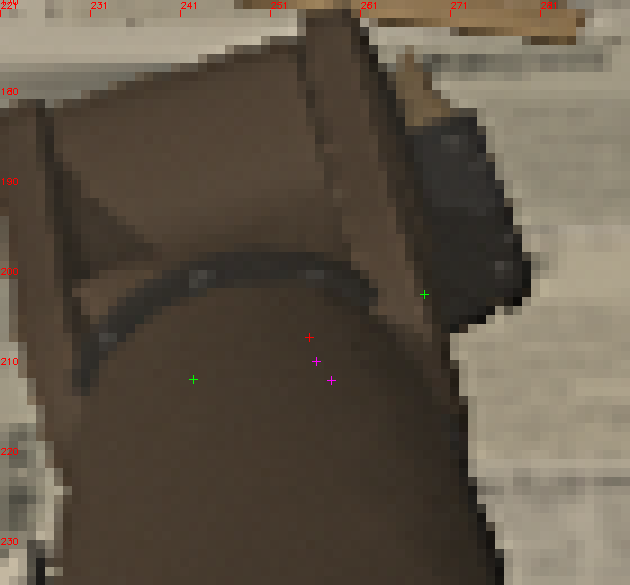

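Run:
```python
from z import *
p=optics.get_image("top"); p["img"]=cv2.imread("pics/top0.png")[:,:,::-1]
zoom(p,225,275,190,230,12,"pics/t_c.png",[((.5137,.2425,.051),(0,0,255)),((.5137,.2425,0),(0,255,0))])
p=optics.get_image("side"); t=np.array(monitor.get_obs()["position"]); R=np.array(monitor.get_obs()["tool_rot"])
# finger block corners: 20 wide, 12 thick, from inner face
for s in(1,-1):
  for b in(0,.012):
    print(s,b,proj(p,[t+s*(.0474+b)*R[:,1]+w*R[:,2] for w in(-.01,.01)]).round(1).tolist())
```

```text
1 0 [[309.7, 240.2], [317.1, 238.9]]
1 0.012 [[308.5, 237.3], [315.9, 236.0]]
-1 0 [[319.6, 265.5], [327.6, 263.9]]
-1 0.012 [[321.0, 269.0], [329.1, 267.4]]
```

View pics/t_c.png

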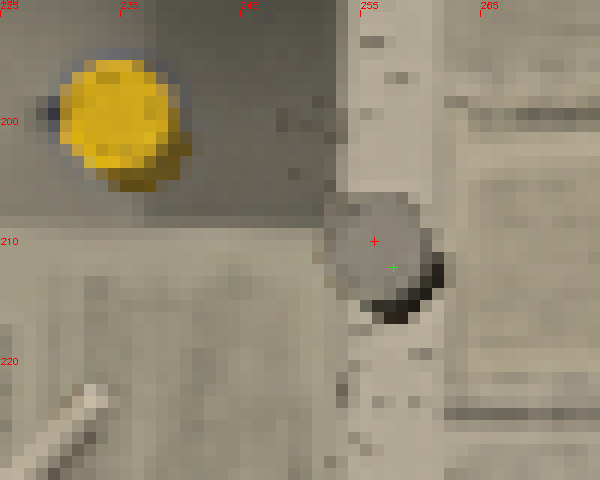

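Call:
play_rows(motion=[[[0, 50, -4, 0, 0, 0, 0], [0, 36, 0, 0, 0, 0, 0], [0, 0, 0, 0, 0, 0, 0], [0.4, 0, 0, 0, 0, 0, 0], [0.55, 0, 0, 0, 0, 0, 0]]])

```text
time: 4.0
position: [0.5138, 0.2437, 0.0305]
tool_rot: [[0.003, 0.367, -0.93], [0.001, -0.93, -0.367], [-1.0, 0.0, -0.003]]
wrist_force: [0.3, 0.7, -0.1]
width: 0.0804
```

Run:
```python
from z import *
o=monitor.get_obs(); print(o["position"],o["width"],np.round(o["wrist_force"],2))
p=optics.get_image("side"); zoom(p,283,353,231,296,9,f"pics/side_c.png")
```

```text
[0.51383814 0.2436581  0.03053714] 0.08036295834994805 [ 0.26  0.71 -0.12]
```

View pics/side_c.png

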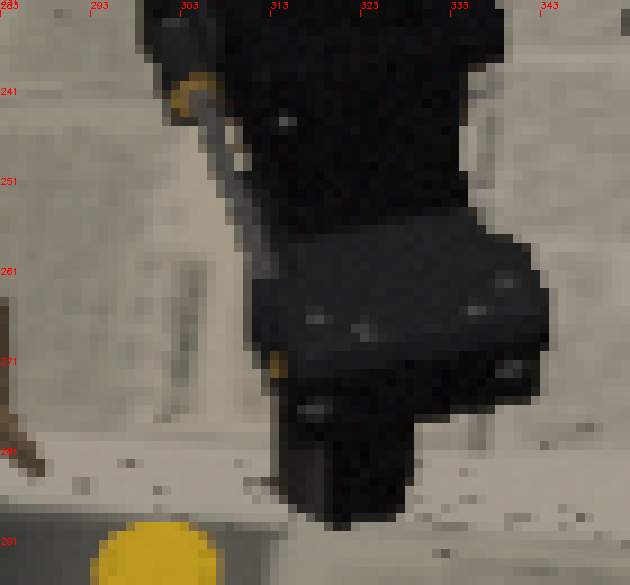

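Call:
play_rows(motion=[[[0.55, 2, 0, 2, 0, 0, 0], [0.55, 0, 0, 0, 0, 0, 0], [0.6, 0, 0, 0, 0, 0, 0]]])

```text
time: 4.42
position: [0.511, 0.2427, 0.0266]
tool_rot: [[0.0, 0.367, -0.93], [-0.0, -0.93, -0.367], [-1.0, 0.0, 0.0]]
wrist_force: [-0.5, 0.4, 0.5]
width: 0.0466
```

Call:
play_rows(motion=[[[0.62, 0, 0, 0, 0, 0, 0], [0.65, 0, 0, 0, 0, 0, 0], [1, 0, 0, 0, 0, 0, 0], [1, 0, 0, 0, 0, 0, 0], [1, 0, 0, 0, 0, 0, 0]]], squeeze=45)

```text
time: 5.05
position: [0.511, 0.2427, 0.0266]
tool_rot: [[0.0, 0.367, -0.93], [-0.0, -0.93, -0.367], [-1.0, 0.0, -0.0]]
wrist_force: [0.0, 0.1, -0.0]
width: 0.0326
```

Call:
play_rows(motion=[[[1, -30, 0, 0, 0, 0, 0], [1, -60, 0, 0, 0, 0, 0], [1, -60, 0, 0, 0, 0, 0], [1, 0, 0, 0, 0, 0, 0]]])

```text
time: 5.55
position: [0.5126, 0.2433, 0.1809]
tool_rot: [[0.008, 0.367, -0.93], [0.002, -0.93, -0.367], [-1.0, 0.0, -0.008]]
wrist_force: [0.2, -1.0, -0.3]
width: 0.0331
```

Run:
```python
from z import *
o=monitor.get_obs(); t=np.array(o["position"]);print(t,o["width"],np.round(o["wrist_force"],2))
p=optics.get_image("side"); uv=proj(p,[t])[0].astype(int); b=t-[0,0,.0266]
zoom(p,uv[0]-35,uv[0]+35,uv[1]-35,uv[1]+30,9,f"pics/side_d.png",[(b,(0,0,255)),(b+[0,0,.051],(0,255,0))])
```

```text
[0.51258248 0.24328466 0.1808795 ] 0.03313795061781158 [ 0.18 -1.04 -0.34]
```

View pics/side_d.png

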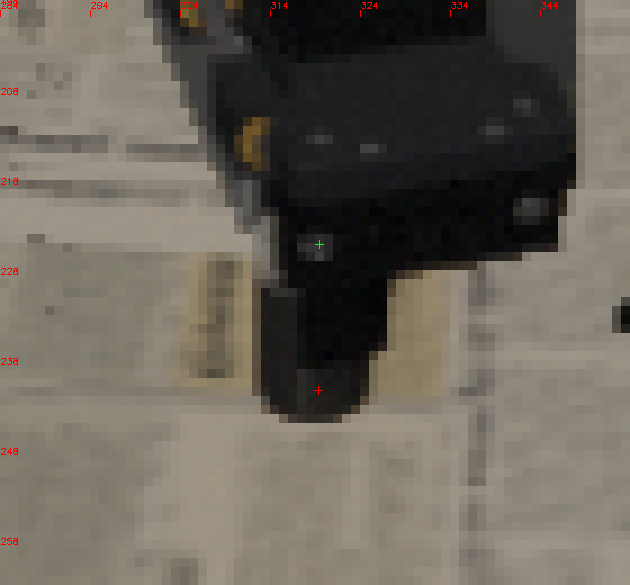

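Call:
play_rows(motion=[[[1, 0, 40, 10, 0, 0, 0], [1, 0, 58, 17, 0, 0, 0], [1, 0, 58, 18, 0, 0, 0], [1, 0, 58, 18, 0, 0, 0], [1, 0, 58, 18, 0, 0, 0]]])

```text
time: 6.22
position: [0.5347, -0.0419, 0.175]
tool_rot: [[-0.002, 0.367, -0.93], [0.0, -0.93, -0.367], [-1.0, -0.001, 0.002]]
wrist_force: [0.2, 0.3, 0.3]
width: 0.033
```

Call:
play_rows(motion=[[[1, 0, 40, 14, 0, 0, 0], [1, 0, 22, 8, 0, 0, 0], [1, 0, 0, 0, 0, 0, 0], [1, 0, 0, 0, 0, 0, 0]]])

```text
time: 6.72
position: [0.5373, -0.1051, 0.1757]
tool_rot: [[-0.002, 0.367, -0.93], [0.001, -0.93, -0.367], [-1.0, -0.001, 0.001]]
wrist_force: [0.4, 0.3, -0.3]
width: 0.0334
```

Call:
play_rows(motion=[[[1, 30, 0, 0, 0, 0, 0], [1, 10, 0, 0, 0, 0, 0], [1, 0, 0, 0, 0, 0, 0], [1, 0, 0, 0, 0, 0, 0]]])

```text
time: 7.22
position: [0.5382, -0.1056, 0.1373]
tool_rot: [[0.001, 0.367, -0.93], [-0.0, -0.93, -0.367], [-1.0, 0.001, -0.001]]
wrist_force: [-0.9, 0.7, -0.4]
width: 0.0333
```

Run:
```python
from z import *
o=monitor.get_obs(); t=np.array(o["position"]);print(t,o["width"],np.round(o["wrist_force"],2))
b=t-[0,0,.0266]
for n in("side","top"):
    p=optics.get_image(n)
    uv=proj(p,[t])[0].astype(int); 
    zoom(p,uv[0]-35,uv[0]+35,uv[1]-25,uv[1]+40,9,f"pics/{n}_e.png",[(b,(0,0,255)),(b+[0,0,.051],(0,255,0))])
```

```text
[ 0.53816041 -0.10557048  0.13731765] 0.0332608532716226 [-0.89  0.67 -0.37]
```

View pics/side_e.png

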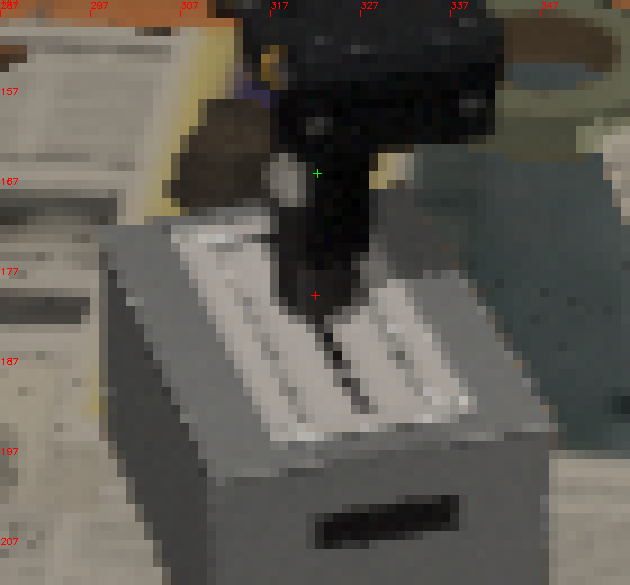

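View pics/top_e.png

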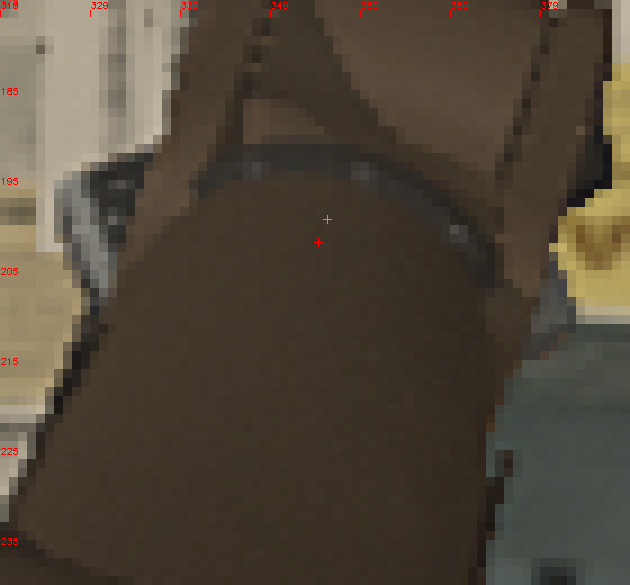

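Call:
play_rows(motion=[[[1, 8, 0, 0, 0, 0, 0], [1, 8, 0, 0, 0, 0, 0], [1, 8, 0, 0, 0, 0, 0], [1, 8, 0, 0, 0, 0, 0]]], squeeze=50)

```text
time: 7.82
position: [0.538, -0.1059, 0.1043]
tool_rot: [[0.001, 0.367, -0.93], [-0.0, -0.93, -0.367], [-1.0, 0.001, -0.0]]
wrist_force: [-0.2, 1.3, 2.6]
width: 0.0328
```

Call:
play_rows(motion=[[[1, 8, 0, 0, 0, 0, 0], [1, 6, 0, 0, 0, 0, 0], [1, 0, 0, 0, 0, 0, 0], [1, 0, 0, 0, 0, 0, 0]]])

```text
time: 8.32
position: [0.5375, -0.1057, 0.0904]
tool_rot: [[-0.001, 0.367, -0.93], [0.0, -0.93, -0.367], [-1.0, -0.0, 0.001]]
wrist_force: [0.6, 0.4, -3.8]
width: 0.033
```

Run:
```python
from z import *
o=monitor.get_obs(); t=np.array(o["position"]);print(t,o["width"],np.round(o["wrist_force"],2),np.round(o["torque"],2))
for n in("side",):
    p=optics.get_image(n)
    zoom(p,285,355,145,210,9,f"pics/{n}_f.png")
```

```text
[ 0.53753469 -0.10568228  0.09037268] 0.03296281684059678 [ 0.62  0.39 -3.76] [0.13 0.05 0.01]
```

View pics/side_f.png

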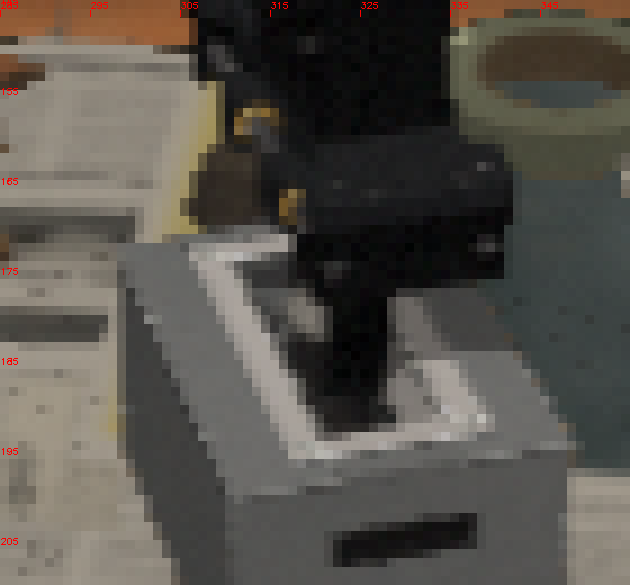

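Call:
play_rows(motion=[[[1, 7, 0, 0, 0, 0, 0], [1, 6, 0, 0, 0, 0, 0], [1, 5, 0, 0, 0, 0, 0], [1, 5, 0, 0, 0, 0, 0], [1, 0, 0, 0, 0, 0, 0]]])

```text
time: 9.0
position: [0.5375, -0.1058, 0.067]
tool_rot: [[-0.001, 0.367, -0.93], [0.0, -0.93, -0.367], [-1.0, -0.001, 0.001]]
wrist_force: [-0.0, -0.5, -2.0]
width: 0.0325
```

Call:
play_rows(motion=[[[1, 0, 0, 0, 0, 0, 0], [1, 0, 0, 0, 0, 0, 0]]])

```text
time: 9.25
position: [0.5377, -0.1057, 0.0676]
tool_rot: [[-0.0, 0.367, -0.93], [0.0, -0.93, -0.367], [-1.0, -0.0, 0.0]]
wrist_force: [-0.2, 1.0, -3.9]
width: 0.0328
```

Call:
play_rows(motion=[[[1, 2, 0, 0, 0, 0, 0], [1, 2, 0, 0, 0, 0, 0], [1, 2, 0, 0, 0, 0, 0], [1, 1, 0, 0, 0, 0, 0], [1, 0, 0, 0, 0, 0, 0]]])

```text
time: 9.88
position: [0.5378, -0.1059, 0.0605]
tool_rot: [[-0.0, 0.367, -0.93], [-0.0, -0.93, -0.367], [-1.0, 0.0, 0.0]]
wrist_force: [0.1, -0.5, 0.7]
width: 0.0328
```

Call:
play_rows(motion=[[[1, 1, 0, 0, 0, 0, 0], [1, 1, 0, 0, 0, 0, 0], [1, 1, 0, 0, 0, 0, 0]]])

```text
time: 10.25
position: [0.5377, -0.1058, 0.0575]
tool_rot: [[-0.0, 0.367, -0.93], [-0.0, -0.93, -0.367], [-1.0, -0.0, 0.0]]
wrist_force: [0.3, 0.7, 1.5]
width: 0.033
```

Call:
play_rows(motion=[[[1, 1, 0, 0, 0, 0, 0], [1, 1, 0, 0, 0, 0, 0], [1, 0, 0, 0, 0, 0, 0]]])

```text
time: 10.62
position: [0.5377, -0.1058, 0.0555]
tool_rot: [[-0.0, 0.367, -0.93], [0.0, -0.93, -0.367], [-1.0, -0.0, 0.0]]
wrist_force: [-0.2, -0.9, 0.1]
width: 0.0324
```

Call:
play_rows(motion=[[[1, 1, 0, 0, 0, 0, 0], [1, 1, 0, 0, 0, 0, 0], [1, 0, 0, 0, 0, 0, 0]]])

```text
time: 11.0
position: [0.5377, -0.1058, 0.0535]
tool_rot: [[-0.0, 0.367, -0.93], [-0.0, -0.93, -0.367], [-1.0, 0.0, 0.0]]
wrist_force: [-0.0, -0.3, 0.4]
width: 0.0328
```

Call:
play_rows(motion=[[[1, 0.5, 0, 0, 0, 0, 0], [1, 0.5, 0, 0, 0, 0, 0], [1, 0.5, 0, 0, 0, 0, 0], [1, 0, 0, 0, 0, 0, 0]]])

```text
time: 11.5
position: [0.5377, -0.1058, 0.0521]
tool_rot: [[-0.0, 0.367, -0.93], [-0.0, -0.93, -0.367], [-1.0, 0.0, 0.0]]
wrist_force: [-0.5, -0.5, 1.0]
width: 0.0331
```

Call:
play_rows(motion=[[[1, 0.5, 0, 0, 0, 0, 0], [1, 0.5, 0, 0, 0, 0, 0], [1, 0.5, 0, 0, 0, 0, 0], [1, 0, 0, 0, 0, 0, 0]]])

```text
time: 12.0
position: [0.5377, -0.1058, 0.0506]
tool_rot: [[-0.0, 0.367, -0.93], [-0.0, -0.93, -0.367], [-1.0, 0.0, 0.0]]
wrist_force: [-0.4, -0.5, 1.9]
width: 0.0328
```

Call:
play_rows(motion=[[[1, 0.5, 0, 0, 0, 0, 0], [1, 0.5, 0, 0, 0, 0, 0], [1, 0, 0, 0, 0, 0, 0]]])

```text
time: 12.38
position: [0.5378, -0.1058, 0.0496]
tool_rot: [[0.0, 0.367, -0.93], [-0.0, -0.93, -0.367], [-1.0, 0.0, 0.0]]
wrist_force: [-0.4, -0.1, 1.8]
width: 0.0327
```

Call:
play_rows(motion=[[[1, 0.5, 0, 0, 0, 0, 0], [1, 0.5, 0, 0, 0, 0, 0], [1, 0, 0, 0, 0, 0, 0]]])

```text
time: 12.75
position: [0.5378, -0.1058, 0.0486]
tool_rot: [[0.0, 0.367, -0.93], [-0.0, -0.93, -0.367], [-1.0, 0.0, -0.0]]
wrist_force: [0.7, -0.3, 2.0]
width: 0.0328
```

Call:
play_rows(motion=[[[1, 0.5, 0, 0, 0, 0, 0], [1, 0.5, 0, 0, 0, 0, 0], [1, 0, 0, 0, 0, 0, 0]]])

```text
time: 13.12
position: [0.5377, -0.1058, 0.0475]
tool_rot: [[-0.0, 0.367, -0.93], [-0.0, -0.93, -0.367], [-1.0, -0.0, 0.0]]
wrist_force: [-0.5, -0.9, 1.8]
width: 0.033
```

Call:
play_rows(motion=[[[1, 0.5, 0, 0, 0, 0, 0], [1, 0.5, 0, 0, 0, 0, 0], [1, 0, 0, 0, 0, 0, 0]]])

```text
time: 13.5
position: [0.5377, -0.1058, 0.0465]
tool_rot: [[-0.0, 0.367, -0.93], [-0.0, -0.93, -0.367], [-1.0, 0.0, 0.0]]
wrist_force: [0.1, 0.1, 0.8]
width: 0.033
```

Call:
play_rows(motion=[[[1, 0.5, 0, 0, 0, 0, 0], [1, 0.5, 0, 0, 0, 0, 0], [1, 0, 0, 0, 0, 0, 0]]])

```text
time: 13.88
position: [0.5377, -0.1058, 0.0456]
tool_rot: [[-0.0, 0.367, -0.93], [-0.0, -0.93, -0.367], [-1.0, 0.0, 0.0]]
wrist_force: [-0.8, -0.1, 1.0]
width: 0.033
```

Call:
play_rows(motion=[[[1, 0.5, 0, 0, 0, 0, 0], [1, 0.5, 0, 0, 0, 0, 0], [1, 0, 0, 0, 0, 0, 0]]])

```text
time: 14.25
position: [0.5379, -0.1058, 0.0454]
tool_rot: [[0.001, 0.367, -0.93], [-0.0, -0.93, -0.367], [-1.0, 0.001, -0.001]]
wrist_force: [-2.7, 0.8, 11.8]
width: 0.0328
```

Run:
```python
from z import *
for i in range(3):
    o=monitor.get_obs(); print(np.array(o["position"]).round(5),np.round(o["wrist_force"],2),np.round(o["torque"],3),round(o["width"],4))
    p=optics.get_image("side")
zoom(p,285,355,145,210,9,f"pics/side_g.png")
```

```text
[ 0.53793 -0.10576  0.04536] [-2.69  0.77 11.76] [0.25  0.418 0.085] 0.0328
[ 0.53792 -0.10579  0.04535] [-2.53  1.08 11.73] [0.187 0.375 0.083] 0.0329
[ 0.53792 -0.10576  0.04537] [-1.91  0.73 11.1 ] [0.237 0.38  0.058] 0.0326
```

View pics/side_g.png

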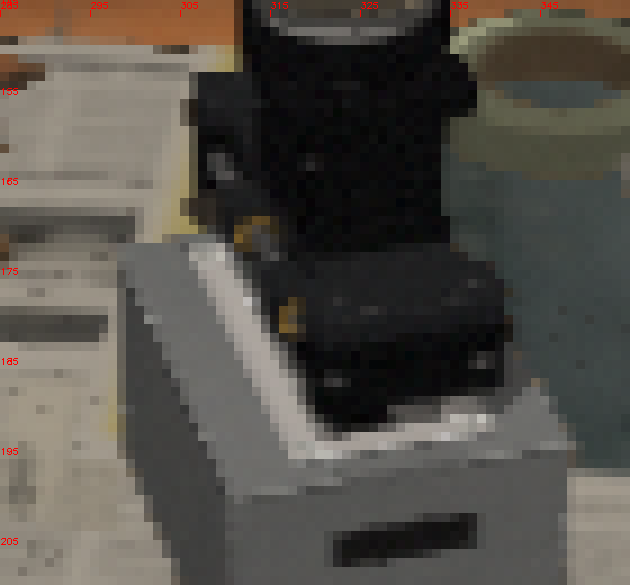

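Call:
play_rows(motion=[[[0.45, 0, 0, 0, 0, 0, 0], [0.45, 0, 0, 0, 0, 0, 0], [0.45, 0, 0, 0, 0, 0, 0]]])

```text
time: 14.78
position: [0.5377, -0.1058, 0.0444]
tool_rot: [[-0.0, 0.367, -0.93], [0.0, -0.93, -0.367], [-1.0, -0.0, 0.0]]
wrist_force: [-1.5, 0.7, 0.7]
width: 0.0518
```

Call:
play_rows(motion=[[[0.45, -5, 0, 0, 0, 0, 0], [0.45, -10, 0, 0, 0, 0, 0], [0.45, -12, 0, 0, 0, 0, 0], [0.45, -12, 0, 0, 0, 0, 0], [0.45, -12, 0, 0, 0, 0, 0]]])

```text
time: 15.4
position: [0.5385, -0.1059, 0.0972]
tool_rot: [[0.002, 0.367, -0.93], [-0.001, -0.93, -0.367], [-1.0, 0.001, -0.002]]
wrist_force: [0.3, 0.7, -0.6]
width: 0.0524
```

Call:
play_rows(motion=[[[0.45, -20, 0, 0, 0, 0, 0], [0.45, -30, 0, 0, 0, 0, 0], [0.45, -40, 0, 0, 0, 0, 0], [0.45, -40, 0, 0, 0, 0, 0], [0.45, 0, 0, 0, 0, 0, 0]]])

```text
time: 16.02
position: [0.5391, -0.1061, 0.2295]
tool_rot: [[0.007, 0.367, -0.93], [-0.002, -0.93, -0.367], [-1.0, 0.005, -0.006]]
wrist_force: [0.4, 0.2, 0.0]
width: 0.0524
```

Run:
```python
from z import *
o=monitor.get_obs(); print(np.array(o["position"]).round(5),np.round(o["wrist_force"],2),round(o["width"],4))
p=optics.get_image("side")
zoom(p,285,355,145,210,9,f"pics/side_h.png")
```

```text
[ 0.53906 -0.10609  0.22947] [0.37 0.23 0.02] 0.0524
```

View pics/side_h.png

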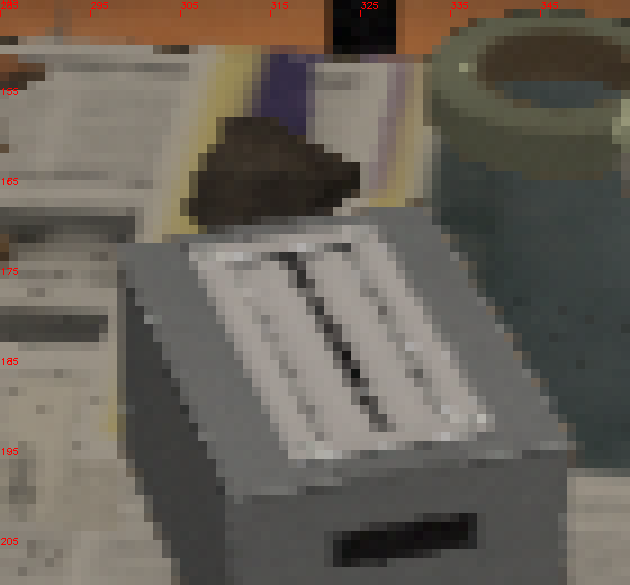

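Run:
```python
from z import *
for n in("side","top"):
    p=optics.get_image(n); d=np.abs(p["img"][:,:,::-1].astype(int)-cv2.imread(f"pics/{n}0.png")).max(2)
    cv2.imwrite(f"pics/{n}_diff.png",np.clip(d*3,0,255).astype(np.uint8))
print(monitor.get_obs()["time"])
```

```text
16.175
```

View pics/side_diff.png

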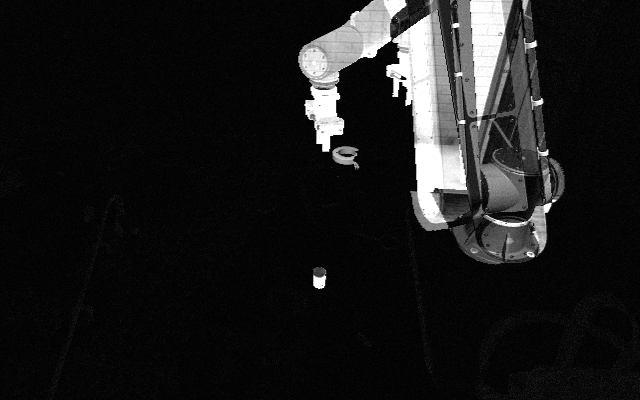

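```bash
python3 -c "
from bench import manip; print(manip.sign_off())"
```

```text
the job is handed in; nothing more can be done
None
```

The canister is in the dry box, pressed home in the holder, and I handed the job in at about 16 s. The hand-in returned no verdict.

- **Insertion:** I gripped the canister at its cap and pushed it upright through both flaps. Then I lowered it in 0.5 mm steps and felt about 1–2 N over the last 5–6 mm. It went solid at about 11.8 N, with its base about 81 mm below the port. I held it there, released it and drew straight up.
- **Last checks:**
  - The side picture shows both flaps shut and looking the same as at the start, and the fingers empty.
  - In the side view, besides the arm and the missing canister, only the unlisted tape roll shows a change. I took this to be arm shadow and did not look into it. No listed bystander moved.
- **Disagreements and gaps:**
  - The two cameras disagreed by about 3 mm on the box's y position.
  - The gripper reported 33 mm across the 34.4 mm cap.
  - There was a side force of about 2.5 N while pressing.
  - The clip force was at or below the stated 2–6 N.
  - The clip and the seated canister cannot be seen, so that it is home is judged from the force alone.

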